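# Close up a page of type in a cam-lock galley and lock it again

### The arm

A 7-joint arm with a two-finger parallel gripper is mounted at the origin on the work surface. World frame = base frame: x ahead of the robot, y to its left, z up, the work surface at z = 0. Lengths are in m, angles in rad, forces in N, time in s.
With the tool pointing down it reaches from about 0.4 to 0.925 m from the base axis. Payload 4.1 kg.
Tool frame: the origin (TCP) lies at the very end of the fingers, on their centre line; the grasp point (between the pads) lies 19 mm behind it; z points along the fingers, y is the line along which they close (so a half turn about z gives the same grasp; the last joint's range is limited). The gripper opens to 85 mm and grips with 20 to 120 N. Pads are 22 mm wide; open, the fingers measure 114 mm over their backs; the gripper's body (76 mm by 85 mm) begins 54 mm behind the grasp point. The pads swing forward as they close: fully open they stand 13 mm farther back than shut.
Start: joints at [1.142, 0.398, 0.045, 1.537, -0.019, 1.207, -0.051], TCP at [0.211, -0.615, 0.231] pointing down, gripper open.
Joint ranges: [-2.82, 2.82], [-0.49, 2.23], [-1.37, 1.46], [0, 2.46], [-1.36, 4.5], [0.23, 2], [-2.94, 2.94]. Speed limits (rad/s): [2.57, 2.57, 3.14, 3.14, 3.14, 3.14, 3.14].

### API

Orientations are given as a rotation vector (axis times angle).
In Python, from station import bot gives the robot as it stands.
- The arm moves only by the tool send_rows, never from a script. Its argument "series" is one flat list of numbers, 6 for each row, row after row: the shift along the tool's x, y, z in cm, then the turn, a rotation vector about the tool's x, y, z in degrees. A call has 1 to 12 rows; each row shifts and turns the commanded pose from where the row before left it, along the tool's axes as they then stand; what a row does not reach is not made up. A row lasts 1/12 s, in which the tool goes at most 41.7 mm and 7.16 degrees, less where a joint would pass 70% of its speed; a pose out of reach is approached as far as the arm can. A call is refused whole if a number of a shift passes 4.17 or a number of a turn 7.16, either way. A call with a gripper value outside its range is refused whole. "claw" is the opening, from 0 (shut) to 1 (fully open), set as the call begins (left out, the last holds). The fingers move at their own pace and stop on an object; "squeeze" is the grip in N (left out, the last holds). Time passes only in rows, so rows that do not move let the fingers close. It gives the time, the measured TCP pose, the force, the opening and the grip force at its end, in the units of the state.
- bot.get_state(): the state, without advancing time (a new reading comes with each control period).
- bot.read_camera(name): name is "side" or "top" or "wrist"; returns a dict with "image" (420x560x3 uint8, blue, green, red), "range_z" (420x560 float32, m along the optical axis (not along the pixel's ray), 0 where there is no reading), "fovy" (degrees; the focal length in pixels is half the picture's height over the tangent of half this angle, whatever the lens; pixels are square), "cx", "cy" (the principal point, pixels), "rvec" (rotation vector, rad) and "tvec" (3), from world to camera coordinates, as OpenCV has them; the wrist camera has in their place "tool_from_camera" (4x4, takes a point from camera to tool coordinates, whose origin is the TCP and whose axes are the flange's). Camera axes: x right, y down, z forward; pixel columns grow to the right and rows downward; lengths in m; the calibration is good to about 2 mm. A picture is of the moment at which its call begins: read the wrist's pose just before it.
- bot.hand_in(): hands the job in; it is judged then, once.
The state is a dict: "time": time; "qpos": joint angles; "qd": joint speeds; "joint_torque": joint torques, N m; "ee_pos": TCP position; "tcp_rot": TCP orientation; "force": force on the tool from outside, world axes, zero at the start; "torque": the same for the moment, N m; "opening": opening from 0.0 (shut) to 1.0 (fully open); "grip_force": force on a finger pad.
Only numpy, scipy, OpenCV 4.12 (cv2) and the standard library are available. Lean on these libraries where they do the work, as an engineer would, in place of code of your own. Each camera call takes 0.05 s, during which the arm holds its last target. There are 200 camera calls.

### The job

Close up the page of type in the lock-up galley, pushing with the fingertips only, as nothing here needs gripping. First swing the cam lever from its locked stop right over to its open stop, so that the slide is free and not forced past the cam; then push the slide forward by its thumb plate until the three blocks of type are shut up tight against one another and the head rail, and swing the lever all the way back to its locked stop. Do not lift or tip the type, and leave everything else on the bench where it is.

Things in the scene. Friction and masses are not known exactly. Their poses are not given: they have to be found in the camera images.
- galley: Lock-up galley: steel tray fixed to the bench, turned up to 0.3 rad. Origin on the bench; +x forward (to the head rail), y left, z up; coordinates given below in mm are in this frame. Bed: x -160 to 122, y -55 to 75, top at z 6. Side rails: outer faces y +-48, x -16 to 110, top z 18. Guide blocks of the slide's tongue: x -78 to -14, y -22 to 27, top z 22.
- head_rail (a point): Middle of the top edge of the head rail's inner face, which the type is shut up against: galley x 110, y 0, z 22. The rail crosses the front of the galley, 96 mm long, 12 mm thick.
- cam_pivot (a point): Vertical axis of cam and lever, left of the tongue: galley x -46, y 41, z 30 (lever mid-height). A boss of 22 mm diameter rises here to z 44. Two stop pins, 7 mm thick, top z 32, stand 44 mm from this axis just past the lever's two end positions.
- lever_mid (a point): Point on the lever's centre line, 70 mm from the pivot, z 30. The lever is a flat steel bar 12 mm wide, z 24 to 36, straight from pivot to knob. Either flank can be pushed with a fingertip reaching down to z 15, from 52 mm out to the knob. Direction from above, anticlockwise from galley +x: 150 degrees (back left) locked, 45 degrees (front left) open; it sweeps on the left, clear of the slide.
- lever_knob (a point): Top centre of the black upright knob at the lever's end, 100 mm from the pivot, z 50. The knob is 16 mm in diameter, z 24 to 50.
- lever (a joint): Cam lever angle, rad: 0 = locked stop, cam's high point pressing a brass shoe on the slide's tongue (high up to 0.3); grows clockwise from above to 1.833 = open stop, cam's low point, slide free (low from 1.63 on); part-held between. Stays where left. Needs about 1 N at the knob, up to 8 N where the cam rises in locking. Starts at 0 to 0.12.
- slide (a joint): Travel of the slide, m, growing forward (galley +x): 0 = fully back, 0.044 = home, the three type blocks shut up against the head rail, which stops it. Starts at 0.002 to 0.014, stays where left. Held by the cam against about 40 N; free it takes 2 N, rising to about 6 N as it pushes the type. Aluminium bar 82 mm wide, 12 thick, top z 26, with a 26 mm tongue back to the thumb plate.
- thumb_plate (a point): Middle of the rear face of the thumb plate, the face to push forward on. The plate stands upright on the rear end of the slide, 46 mm wide (y -23 to 23), 8 mm thick, z 8 to 50; this point is at y 0, z 29, x = -140 mm + slide travel. The space behind it is free.
- type_foot: Block of set type nearest the slide: dark type metal, 20 mm (along galley x) x 80 mm x 23 mm high, 330 g, loose on the bed. Origin: centre of its underside. Shut up, its centre is at galley x = 60.
- type_mid: The middle block of type, same size. Shut up, its centre is at galley x = 80.
- type_head: The block of type nearest the head rail, same size. Shut up, its centre is at galley x = 100.
- bodkin: Bystander: bodkin with a turned wooden handle, lying to the right of the galley, 155 mm long, 22 mm high. Origin near its middle, on the bench.
- magnifier: Bystander: round hand magnifier, lens frame 72 mm wide, handle along its -x, lying flat to the left of the lever's sweep, 18 mm high. Origin under the lens centre.
- spare_type: Bystander: one loose piece of set type, 45 x 20 x 23 mm, right of the thumb plate. Origin: centre of its underside.
- tweezers: Bystander: steel tweezers, 120 mm long, lying to the right of the galley's front, 9 mm high. Origin at their middle.
- wash_bottle: Bystander: clear glass bottle, 72 mm wide, 150 mm tall, standing to the left and forward. Origin: centre of its underside.
- wood_box: Bystander: small open wooden box, 85 x 85 x 70 mm, to the right and forward. Origin: centre of its underside.
- comp_stick: Bystander: steel composing stick, 250 x 56 mm, 24 mm high, lying to the left, near the robot. Origin: centre of its underside.
- lead_bar: Bystander: wooden bar, 160 x 12 x 12 mm, lying to the right, near the robot. Origin: centre of its underside.
Not all that is in view belongs to the job. Leave any purple look-alike of the type_mid alone.

How it is judged:
On the way, in this order (a step that is already met when the one before it is completed fails the run):
1. the cam lever is swung over to its open stop (1.63 rad or more), the slide still within 4 mm of where it started (value of joint lever above 1.63 rad and distance of thumb_plate from where it was at the start of the episode below 0.004 m), for 0.2 s.
2. with the cam at its low point (1.55 rad or more), the slide is pushed home (42 mm or more) (value of joint lever above 1.55 rad and value of joint slide above 0.042 m), for 0.2 s.
3. the lever is back at its locked stop (0.25 rad or less) with the slide still home (value of joint lever below 0.25 rad and value of joint slide above 0.0415 m), for 0.2 s.
At the end, for the whole second after the job is handed in: The lever is at its locked stop (0.25 rad or less), the slide is home (41.5 mm or more of 44), each type block is within 2.5 mm of its shut-up place against the head rail, flat on the bed and at rest (all of step 3 and x of type_head in the frame of galley above 0.0975 m and x of type_mid in the frame of galley above 0.0775 m and x of type_foot in the frame of galley above 0.0575 m and z of each of type_head, type_mid, type_foot in the frame of galley below 0.009 m and angle between each of type_head, type_mid, type_foot's own z axis and vertical below 0.06 rad and linear speed of type_foot below 0.01 m/s); the robot touches nothing.
It fails at once if a type block is lifted off the bed (more than 6 mm) or tipped (z of any of type_head, type_mid, type_foot in the frame of galley above 0.012 m or angle between any of type_head, type_mid, type_foot's own z axis and vertical above 0.25 rad).
It fails at once if another thing on the bench is moved by more than 20 mm (distance of any of bodkin, magnifier, spare_type, tweezers, wash_bottle, wood_box, comp_stick, lead_bar from where it was at the start of the episode above 0.02 m).
It also fails if it takes over 67 s, if anything falls off the work surface, if the arm or the gripper's body presses on something with over 40 N, if the wrist force passes 120 N, or if a joint passes its speed limit or range.

## Working session

There is one attempt and no reset: what is moved stays moved. The work goes in short steps, Python scripts to look and compute and a tool call to move; the robot and the scene stay as the last step left them, time stands still between calls to the robot, and variables do not carry over. Pictures are saved under pics/ and viewed, at most 10 in all, crops included, and the job is handed in when it is done.

Besides the shell and the picture viewer there is one more tool, called by a JSON object that holds its "method" and its "body", one argument or row to a line. send_rows: Moves the arm, as the interface text tells. Its arguments: {"type":"object","properties":{"series":{"type":"array","items":{"type":"number"}},"claw":{"type":"number"},"squeeze":{"type":"number"}},"required":["series"]}

```bash
mkdir -p pics
cat > h.py <<'E'
import numpy as np,cv2
from station import bot
from scipy.spatial.transform import Rotation as R
def cam(n):
    c=bot.read_camera(n);f=210/np.tan(np.radians(c['fovy'])/2);return c,f
def cloud(c,f):
    z=c['range_z'];v,u=np.mgrid[:420,:560]
    P=np.stack([(u-c['cx'])/f*z,(v-c['cy'])/f*z,z],-1)
    if 'rvec' in c:
        M=R.from_rotvec(np.ravel(c['rvec'])).as_matrix();return (P-np.ravel(c['tvec']))@M
    return P
E
python3 - <<'E'
from h import *
s=bot.get_state();print(s)
for n in('top','side'):
    c,f=cam(n);cv2.imwrite(f'pics/{n}0.png',c['image']);np.savez(f'{n}0.npz',P=cloud(c,f),im=c['image']);print(n,f,c['cx'],c['cy'],c['rvec'],c['tvec'])
E
```

```text
{'time': 0.0, 'qpos': array([ 1.14198077,  0.39918619,  0.0450374 ,  1.53786974, -0.01868401,
        1.20689857, -0.05071512]), 'qd': array([ 2.77160665e-05,  1.03289145e-03, -4.37249607e-04, -2.53829578e-04,
        1.38980923e-03,  5.57109993e-04, -2.31500124e-03]), 'joint_torque': array([ 5.49082665e-05, -4.75119889e+01,  1.36494219e+00, -2.54216731e+01,
        1.18784909e-02,  9.58312943e-03,  1.23614407e-05]), 'ee_pos': array([ 0.21032475, -0.61436649,  0.23027186]), 'tcp_rot': array([-3.09708814e+00, -5.15573053e-01,  7.31726603e-04]), 'force': array([-0.42545512, -0.2011576 , -0.66624474]), 'torque': array([ 0.05885215,  0.03037501, -0.04430188]), 'grip_force': 0.0, 'opening': 1.0016263841737993}
top 424.79444107491827 279.4439723500091 208.07866001173542 [ 2.15372634 -2.20783652  0.12052986] [0.01944855 0.49134445 1.10344329]
side 487.9034455161115 277.2087687441611 212.73632121288665 [ 2.38439482 -0.56986865  0.21983762] [-0.45298825  0.20758706  1.11641144]
```

View pics/top0.png

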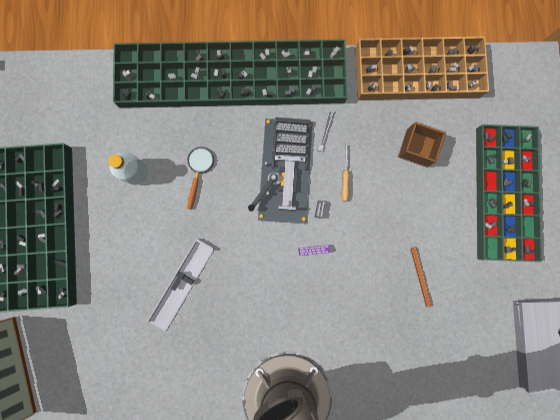

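View pics/side0.png

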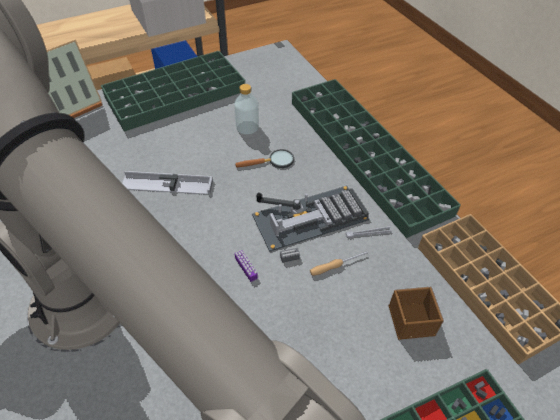

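The top view shows the galley at about (287,170), with the type blocks at its far end (292,125–150), the lever knob at about (252,208) and the pivot boss at about (272,178). The thumb plate is near (288,208).

Possible mistakes:
- **type_mid:** the galley blocks at (292,125–150) against the purple look-alike at (317,250) and the spare type at (322,208).
- **Lever:** the dark bar at (262,195) against the bodkin at (347,175) and the magnifier handle at (194,190).

I choose the parts inside the galley.

Run:
```python
from h import *
d=np.load('top0.npz');P,im=d['P'],d['im']
roi=np.zeros((420,560),bool);roi[110:230,240:318]=1
g=im.astype(int).max(2)
m=(roi&(g<110)&(P[...,2]>-.01)&(P[...,2]<.06)).astype(np.uint8)
n,l,st,ce=cv2.connectedComponentsWithStats(m);k=1+np.argmax(st[1:,4]);print(st[k])
pts=P[l==k][:,:2].astype(np.float32)
print(cv2.minAreaRect(pts), np.percentile(P[l==k][:,2],[5,50,95]))
for n,(u,v) in dict(knob=(252,208),boss=(272,178),plate=(288,208),bench=(230,230)).items():
    print(n,P[v-3:v+4,u-3:u+4].reshape(-1,3)[np.argmax(P[v-3:v+4,u-3:u+4,2])])
cv2.imwrite('pics/crop0.png',cv2.resize(im[110:230,235:345],None,fx=5,fy=5,interpolation=cv2.INTER_CUBIC))
```

```text
[ 248  118   65   94 2575]
((0.6117030382156372, -0.00032242387533187866), (0.15750522911548615, 0.26617565751075745), 84.6025390625) [0.00165576 0.00694003 0.03489814]
knob [0.49620799 0.08619557 0.05222062]
boss [0.38611733 0.02699368 1.14436422]
plate [ 0.49132961 -0.00924615  0.05210058]
bench [0.43522046 0.1489391  0.00379166]
```

View pics/crop0.png

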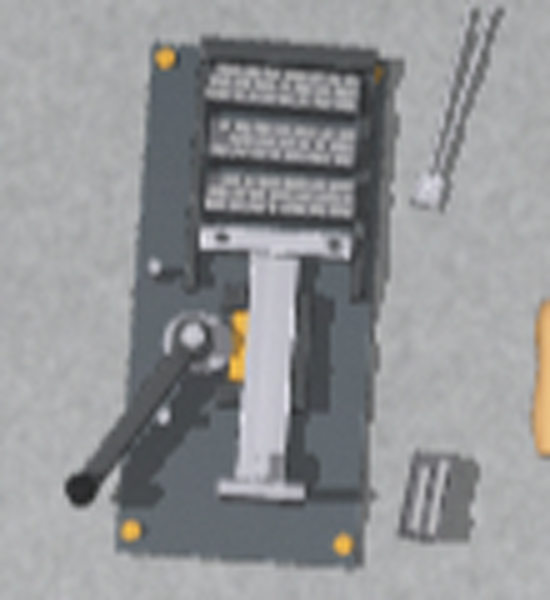

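The crop confirms the choice. The lever runs from the boss (197,335) to the knob (80,490), the thumb plate is at (262,490), and the bed corners are (150,42), (117,550) and (362,567). The purple block is outside the crop.

```bash
cat >> h.py <<'E'
def ray(c,f,u,v,z,T=None):
    d=np.array([(u-c['cx'])/f,(v-c['cy'])/f,1.])
    if T is None:
        M=R.from_rotvec(np.ravel(c['rvec'])).as_matrix();o=-M.T@np.ravel(c['tvec']);d=M.T@d
    else: o=T[:3,3];d=T[:3,:3]@d
    return o+d*(z-o[2])/d[2]
def fit(G,W):
    G=np.array(G,float);W=np.array(W);g=G-G.mean(0);w=W-W.mean(0)
    a=np.arctan2((g[:,0]*w[:,1]-g[:,1]*w[:,0]).sum(),(g*w).sum())
    M=np.array([[np.cos(a),-np.sin(a)],[np.sin(a),np.cos(a)]]);t=W.mean(0)-M@G.mean(0)
    return a,t,W-(G@M.T+t)
E
python3 - <<'E'
from h import *
c,f=cam('top')
L=[((150,42),6,(122,75)),((117,550),6,(-160,75)),((362,567),6,(-160,-55)),((197,333),44,(-46,41))]
W=[ray(c,f,235+u/5-.4,110+v/5-.4,z/1e3)[:2] for (u,v),z,_ in L]
a,t,r=fit(np.array([g for *_,g in L])/1e3,W);print(a,t,r*1e3)
M=np.array([[np.cos(a),-np.sin(a)],[np.sin(a),np.cos(a)]])
for n,(u,v),z in(('knob',(80,488),.05),('plateL',(219,488),.05),('plateR',(304,492),.05),('railL',(203,42),.022),('purple',(410,700),.02)):
    w=ray(c,f,235+u/5-.4,110+v/5-.4,z)[:2];print(n,w,(M.T@(w-t))*1e3)
s=bot.get_state();print(s['ee_pos'],R.from_rotvec(s['tcp_rot']).as_matrix())
print(bot.read_camera('wrist')['tool_from_camera'])
E
```

```text
-0.08333374669168044 [ 0.61580945 -0.02386936] [[-1.02286163  0.64599159]
 [ 1.01630301  1.08417871]
 [-0.53256983 -0.65579729]
 [ 0.53912846 -1.07437301]]
knob [0.49321481 0.08224243] [-131.0016763    95.53910023]
plateL [0.49148529 0.01037139] [-126.74283513   23.77351221]
plateR [ 0.48834555 -0.03358885] [-126.21254726  -20.2955113 ]
railL [0.73699944 0.01247174] [117.74448904  46.30252183]
purple [ 0.37960914 -0.08799595] [-230.04291703  -83.56473641]
[ 0.2104137  -0.61451183  0.23050573] [[ 9.46063988e-01  3.23979383e-01 -5.38297201e-04]
 [ 3.23979822e-01 -9.46063021e-01  1.35469727e-03]
 [-7.03690896e-05 -1.45602774e-03 -9.99998938e-01]]
[[-3.59491047e-04 -9.51396946e-01 -3.07967081e-01  7.97801030e-02]
 [ 9.99999889e-01 -4.35687974e-04  1.78659354e-04  7.05152938e-05]
 [-3.04153517e-04 -3.07966982e-01  9.51396997e-01 -1.42628397e-01]
 [ 0.00000000e+00  0.00000000e+00  0.00000000e+00  1.00000000e+00]]
```

The fit residuals are about 1 mm. The knob works out at radius 101 mm and 147°, i.e. lever at about 0.05 rad, and the plate is 44 mm wide at y of about 2, which matches the description. Next I move in with the fingers shut.

{"method": "send_rows", "body": {
  "series": [2.7,-2.9,0,0,0,0,2.7,-2.9,0,0,0,0,2.7,-2.9,0,0,0,0,2.7,-2.9,0,0,0,0,2.7,-2.9,0,0,0,0,2.7,-2.9,0,0,0,0,2.7,-2.9,0,0,0,0,2.7,-2.9,0,0,0,0,2.7,-2.9,0,0,0,0,2.7,-2.9,0,0,0,0,2.7,-2.9,0,0,0,0,2.7,-2.9,0,0,0,0],
  "claw": 0
}}

```text
time: 1.2
ee_pos: [0.4046, -0.179, 0.2315]
tcp_rot: [3.098, 0.515, 0.001]
force: [1.0, 0.0, -0.4]
opening: -0.001
grip_force: 0.0
```

{"method": "send_rows", "body": {
  "series": [0,0,0,0,0,6,0,0,0,0,0,6,0,0,0,0,0,6,0,0,0,0,0,5.7,0,0,0,0,0,0]
}}

```text
time: 1.62
ee_pos: [0.4042, -0.1807, 0.2312]
tcp_rot: [3.139, -0.134, -0.0]
force: [-0.4, 0.2, 0.6]
opening: 0.001
grip_force: 0.0
```

```bash
cat >> h.py <<'E'
A=-0.08333;T0=np.array([.61581,-.02387])
MG=np.array([[np.cos(A),-np.sin(A)],[np.sin(A),np.cos(A)]])
def rep():
    s=bot.get_state();m=R.from_rotvec(s['tcp_rot']).as_matrix()
    print('t',s['time'],'gal',(MG.T@(s['ee_pos'][:2]-T0)*1e3).round(1),'z',s['ee_pos'][2].round(4),'yaw-A deg',np.degrees(np.arctan2(m[1,0],m[0,0])-A).round(2),'tilt',m[:2,2].round(4),'Fgal',(MG.T@s['force'][:2]).round(1),s['force'][2].round(1),'q',s['qpos'].round(2),'op',round(s['opening'],2))
E
python3 -c "from h import *;rep()"
```

```text
t 1.6167 gal [-197.8 -173.9] z 0.2312 yaw-A deg -0.1 tilt [-0.0002 -0.0001] Fgal [-0.4  0.1] 0.6 q [ 0.6   0.03 -0.28  2.    0.01  1.12 -1.34] op 0.0
```

{"method": "send_rows", "body": {
  "series": [1.03,-3.2,0.4,0,0,0,1.03,-3.2,0.4,0,0,0,1.03,-3.2,0.4,0,0,0,1.03,-3.2,0.4,0,0,0,1.03,-3.2,0.4,0,0,0,1.03,-3.2,0.4,0,0,0,1.03,-3.2,0.4,0,0,0,0,0,0,0,0,0,0,0,0,0,0,0]
}}

```text
time: 2.37
ee_pos: [0.495, 0.0385, 0.203]
tcp_rot: [-3.139, 0.121, 0.001]
force: [0.5, -0.2, -0.6]
opening: 0.0
grip_force: 0.0
```

Run:
```python
from h import *
rep()
s=bot.get_state();c,f=cam('wrist')
W=np.eye(4);W[:3,:3]=R.from_rotvec(s['tcp_rot']).as_matrix();W[:3,3]=s['ee_pos']
T=W@c['tool_from_camera'];np.savez('w1.npz',T=T,f=f,cx=c['cx'],cy=c['cy'])
cv2.imwrite('pics/w1.png',c['image'])
```

```text
t 2.3667 gal [-125.5   52.1] z 0.203 yaw-A deg 0.36 tilt [-0.0006  0.0007] Fgal [ 0.5 -0.1] -0.6 q [ 0.29  0.17 -0.51  1.92  0.1   1.07 -1.9 ] op 0.0
```

View pics/w1.png

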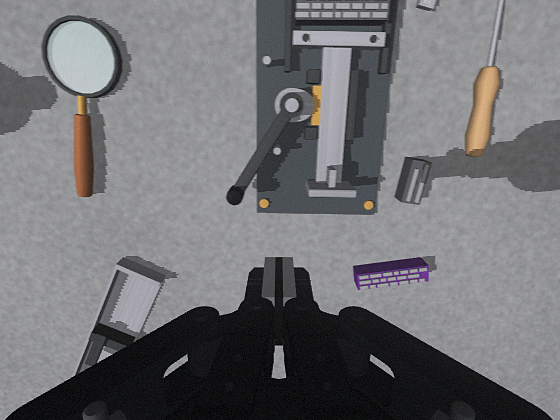

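The wrist view shows the bed's rear corners at (257,213) and (378,213), the knob at (235,195), the boss at (291,104) and the thumb plate's top at (332,185). The shut fingertips are narrow. I'll check these against the fit.

Run:
```python
from h import *
d=np.load('w1.npz');c=dict(cx=d['cx'],cy=d['cy'])
for n,u,v,z in(('bL -160,75',257,213,.006),('bR -160,-55',378,213,.006),('knob',235,193,.05),('boss -46,41',291,104,.044),('plL',308,190,.05),('plR',356,189,.05),('pin',277,151,.032),('finger tip L',266,257,.203),('finger tipR',293,257,.203)):
    w=ray(c,float(d['f']),u,v,z,d['T'])[:2];print(n,(MG.T@(w-T0)*1e3).round(1))
```

```text
bL -160,75 [-158.9   75.9]
bR -160,-55 [-158.1  -58.1]
knob [-124.4   93.4]
boss -46,41 [-44.2  41.7]
plL [-121.1   24.5]
plR [-119.8  -20.6]
pin [-87.2  54. ]
finger tip L [-115.8   58.4]
finger tipR [-115.7   45.3]
```

Everything agrees within about 2 mm; the pin reads (-87,54) against an expected (-88,54). Lower the fingertips between the lever and the plate, then start the swing.

{"method": "send_rows", "body": {
  "series": [0,0,3.6,0,0,0,0,0,3.6,0,0,0,0,0,3.6,0,0,0,0,0,3.6,0,0,0,0,0,3.0,0,0,0,0,0.1,1.0,0,0,0,0,0,0,0,0,0]
}}

```text
time: 3.0
ee_pos: [0.4924, 0.0332, 0.0171]
tcp_rot: [3.137, -0.134, -0.009]
force: [-0.1, -0.3, 1.1]
opening: -0.002
grip_force: 0.0
```

```bash
python3 -c "from h import *;rep()"
```

```text
t 3.0 gal [-127.7   46.6] z 0.0171 yaw-A deg -0.11 tilt [-0.0059 -0.0014] Fgal [-0.  -0.3] 1.1 q [ 0.21  0.44 -0.44  2.08  0.29  0.69 -2.07] op -0.0
```

{"method": "send_rows", "body": {
  "series": [0.4,-0.65,0,0,0,0,0.4,-0.65,0,0,0,0,0.24,-0.53,0,0,0,0,0.24,-0.53,0,0,0,0,0.23,-0.53,0,0,0,0,0.23,-0.54,0,0,0,0,0.5,-0.51,0,0,0,0,0.5,-0.51,0,0,0,0,0.49,-0.51,0,0,0,0,0.49,-0.51,0,0,0,0]
}}

```text
time: 3.83
ee_pos: [0.5363, 0.085, 0.0203]
tcp_rot: [3.135, -0.134, -0.002]
force: [-2.7, -2.4, -0.4]
opening: 0.0
grip_force: 1.4
```

```bash
python3 -c "from h import *;rep()"
```

```text
t 3.8333 gal [-88.3 101.8] z 0.0203 yaw-A deg -0.1 tilt [-0.0013 -0.0035] Fgal [-2.5 -2.6] -0.4 q [ 0.11  0.5  -0.44  1.97  0.31  0.74 -2.16] op 0.0
```

{"method": "send_rows", "body": {
  "series": [0.62,-0.28,0,0,0,0,0.62,-0.28,0,0,0,0,0.62,-0.28,0,0,0,0,0.62,-0.28,0,0,0,0,0.73,-0.1,0,0,0,0,0.73,-0.1,0,0,0,0,0.73,-0.1,0,0,0,0,0.6,0.1,0,0,0,0,0.6,0.1,0,0,0,0,0.6,0.1,0,0,0,0,0.6,0.23,0,0,0,0,0.6,0.23,0,0,0,0]
}}

```text
time: 4.83
ee_pos: [0.6138, 0.0869, 0.0191]
tcp_rot: [-3.139, 0.131, 0.001]
force: [-2.3, 0.6, -0.7]
opening: -0.0
grip_force: 1.1
```

```bash
python3 -c "from h import *;rep()"
```

```text
t 4.8333 gal [-11.2 110.2] z 0.0191 yaw-A deg -0.02 tilt [-0.0004  0.0002] Fgal [-2.3  0.4] -0.7 q [ 0.1   0.6  -0.42  1.78  0.32  0.83 -2.12] op -0.0
```

Close to the stop; push on in small steps until the force rises.

{"method": "send_rows", "body": {
  "series": [0.2,0.2,0,0,0,0,0.2,0.2,0,0,0,0,0.15,0.15,0,0,0,0,0,0,0,0,0,0,0,0,0,0,0,0]
}}

```text
time: 5.25
ee_pos: [0.6175, 0.0836, 0.0192]
tcp_rot: [-3.136, 0.129, 0.002]
force: [-3.7, 4.6, 0.4]
opening: -0.0
grip_force: 2.7
```

Run:
```python
from h import *
rep()
c,f=cam('top')
cv2.imwrite('pics/top1.png',cv2.resize(c['image'][110:230,225:345],None,fx=5,fy=5,interpolation=cv2.INTER_CUBIC))
```

```text
t 5.25 gal [ -7.3 107.2] z 0.0192 yaw-A deg 0.06 tilt [-0.0014  0.0029] Fgal [-4.1  4.2] 0.4 q [ 0.11  0.61 -0.42  1.77  0.32  0.83 -2.11] op -0.0
```

View pics/top1.png

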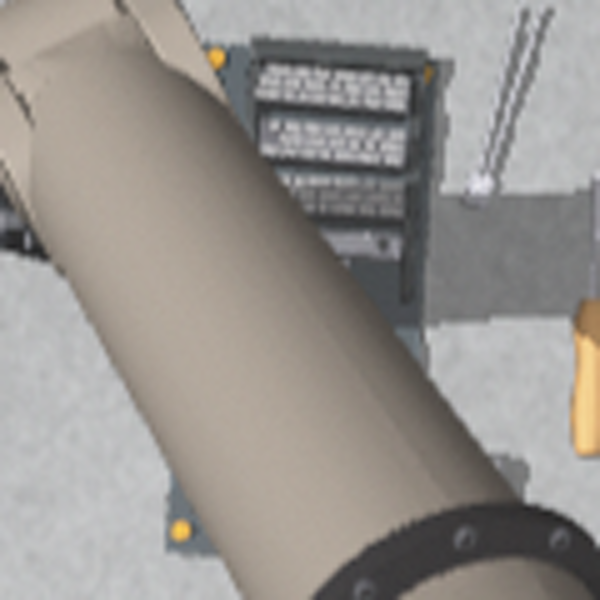

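The arm hides the lever, but the 5.9 N reaction at the position computed for 45° shows it is at the open stop. Back off, rise, and go behind the thumb plate.

{"method": "send_rows", "body": {
  "series": [-0.8,-0.8,0,0,0,0,-0.4,-0.4,-2,0,0,0,0,0,-3.5,0,0,0,0,0,-2.8,0,0,0,-2.3,1.9,0,0,0,0,-2.3,1.9,0,0,0,0,-2.3,1.9,0,0,0,0,-2.3,1.9,0,0,0,0,-2.3,1.9,0,0,0,0,-2.3,1.9,0,0,0,0,0,0,0,0,0,0,0,0,0,0,0,0]
}}

```text
time: 6.3
ee_pos: [0.46, -0.0095, 0.1027]
tcp_rot: [3.137, -0.135, 0.003]
force: [-0.4, -0.1, 1.0]
opening: -0.004
grip_force: 0.0
```

Run:
```python
from h import *
rep()
s=bot.get_state();c,f=cam('wrist')
cv2.imwrite('pics/w2.png',c['image'])
```

```text
t 6.3 gal [-156.5    1.3] z 0.1027 yaw-A deg -0.15 tilt [ 0.0018 -0.0018] Fgal [-0.4 -0.2] 1.0 q [ 0.35  0.24 -0.48  2.1   0.15  0.83 -1.87] op -0.0
```

View pics/w2.png

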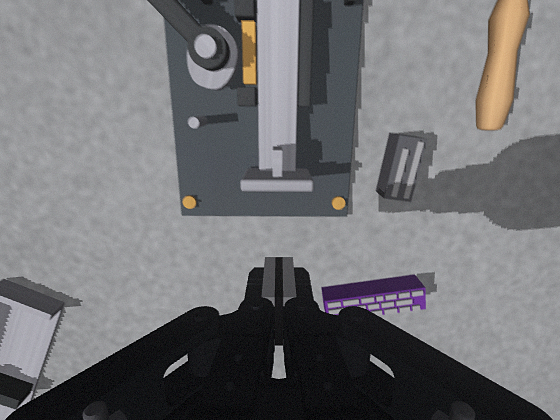

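The lever now lies at the open stop, running front-left from the boss (206,46) with the cam off the brass shoe. The plate's rear edge is at (276,190), straight ahead of the fingers at (279,257). Lower and push.

{"method": "send_rows", "body": {
  "series": [-0.3,0,3.5,0,0,0,0,0,3.5,0,0,0,0,0,1.5,0,0,0,0,0,0,0,0,0,0.6,0,0,0,0,0,0.6,0,0,0,0,0,0.5,0,0,0,0,0,0,0,0,0,0,0]
}}

```text
time: 7.02
ee_pos: [0.4777, -0.009, 0.0188]
tcp_rot: [-3.138, 0.132, -0.007]
force: [-0.3, 0.5, -0.3]
opening: 0.001
grip_force: 0.0
```

```bash
python3 -c "from h import *;rep()"
```

```text
t 7.0167 gal [-138.9    3.3] z 0.0188 yaw-A deg -0.04 tilt [0.0047 0.0002] Fgal [-0.4  0.5] -0.3 q [ 0.29  0.4  -0.43  2.12  0.27  0.66 -1.97] op 0.0
```

{"method": "send_rows", "body": {
  "series": [0.3,0.1,0,0,0,0,0.3,0.1,0,0,0,0,0.3,0.1,0,0,0,0,0.3,0,0,0,0,0,0.3,0,0,0,0,0,0.3,0,0,0,0,0,0.3,0,0,0,0,0,0.3,0,0,0,0,0,0.3,0,0,0,0,0,0.2,0,0,0,0,0]
}}

```text
time: 7.85
ee_pos: [0.5031, -0.0152, 0.0171]
tcp_rot: [3.138, -0.132, -0.001]
force: [-3.4, -0.6, 0.4]
opening: -0.0
grip_force: 1.6
```

```bash
python3 -c "from h import *;rep()"
```

```text
t 7.85 gal [-113.    -0.7] z 0.0171 yaw-A deg -0.05 tilt [-0.0007 -0.0006] Fgal [-3.4 -0.9] 0.4 q [ 0.29  0.44 -0.42  2.06  0.28  0.69 -1.96] op -0.0
```

{"method": "send_rows", "body": {
  "series": [0.3,0,0,0,0,0,0.2,0,0,0,0,0,0.2,0,0,0,0,0,0,0,0,0,0,0]
}}

```text
time: 8.18
ee_pos: [0.5091, -0.0156, 0.0169]
tcp_rot: [3.138, -0.132, -0.004]
force: [-4.2, -0.4, 2.0]
opening: 0.0
grip_force: 2.4
```

```bash
python3 -c "from h import *;rep()"
```

```text
t 8.1833 gal [-107.    -0.6] z 0.0169 yaw-A deg -0.04 tilt [-0.0025 -0.0006] Fgal [-4.1 -0.7] 2.0 q [ 0.29  0.45 -0.42  2.05  0.28  0.7  -1.96] op 0.0
```

Force is still only 4 N, so it is not tight yet. Continue.

{"method": "send_rows", "body": {
  "series": [0.2,0,0,0,0,0,0.2,0,0,0,0,0,0,0,0,0,0,0]
}}

```text
time: 8.43
ee_pos: [0.509, -0.0156, 0.0162]
tcp_rot: [3.137, -0.132, -0.017]
force: [-11.8, -1.0, 6.0]
opening: 0.0
grip_force: 6.1
```

```bash
python3 -c "from h import *;rep()"
```

```text
t 8.4333 gal [-107.1   -0.6] z 0.0162 yaw-A deg -0.03 tilt [-0.0107 -0.0011] Fgal [-11.7  -2. ] 6.0 q [ 0.29  0.46 -0.42  2.04  0.28  0.71 -1.96] op 0.0
```

The slide stopped at exactly the computed home position, with the force rising to 12 N. Hold it there briefly, then back off and rise.

{"method": "send_rows", "body": {
  "series": [0.15,0,0,0,0,0,0,0,0,0,0,0,0,0,0,0,0,0,0,0,0,0,0,0,-1.5,0,0,0,0,0,-1.5,0,0,0,0,0,0,0,-3,0,0,0,0,0,-3,0,0,0,0,0,-3,0,0,0,0,0,0,0,0,0]
}}

```text
time: 9.27
ee_pos: [0.4924, -0.0122, 0.1135]
tcp_rot: [-3.138, 0.131, -0.025]
force: [0.6, -0.5, 1.2]
opening: 0.001
grip_force: 0.0
```

```bash
python3 -c "from h import *;rep()"
```

```text
t 9.2667 gal [-123.9    1.3] z 0.1135 yaw-A deg 0.01 tilt [0.0161 0.0001] Fgal [ 0.7 -0.5] 1.2 q [ 0.36  0.27 -0.48  2.03  0.16  0.86 -1.87] op 0.0
```

{"method": "send_rows", "body": {
  "series": [3.18,-1.44,0,0,-0.9,0,3.18,-1.44,0,0,0,0,3.18,-1.44,0,0,0,0,3.18,-1.44,0,0,0,0,3.18,-1.44,0,0,0,0,0,0,0,0,0,0,0,0,0,0,0,0]
}}

```text
time: 9.85
ee_pos: [0.6526, 0.0472, 0.1049]
tcp_rot: [-3.136, 0.129, 0.02]
force: [-0.7, -0.5, -0.9]
opening: 0.0
grip_force: 0.0
```

Run:
```python
from h import *
rep()
s=bot.get_state();c,f=cam('wrist')
cv2.imwrite('pics/w3.png',c['image'])
c,f=cam('side')
cv2.imwrite('pics/s3.png',cv2.resize(c['image'][160:270,230:400],None,fx=4,fy=4,interpolation=cv2.INTER_CUBIC))
```

```text
t 9.85 gal [30.7 73.9] z 0.1049 yaw-A deg 0.06 tilt [-0.0127  0.0035] Fgal [-0.6 -0.6] -0.9 q [ 0.19  0.56 -0.45  1.63  0.26  1.03 -2.  ] op 0.0
```

View pics/s3.png

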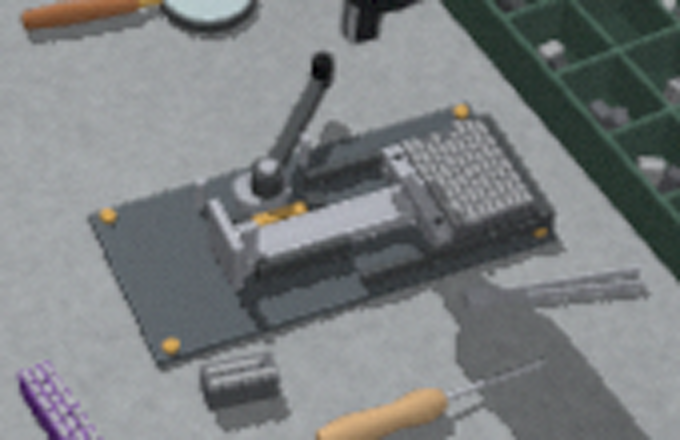

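The type is shut up tight against the head rail and the lever is at the open stop (knob at (320,68)). Lower on the lever's front flank.

{"method": "send_rows", "body": {
  "series": [0.4,0,3,0,0.6,0,0,0,3,0,0,0,0,0,2.5,0,0,0,0,0,0,0,0,0,0,0,0,0,0,0]
}}

```text
time: 10.37
ee_pos: [0.6517, 0.0441, 0.0195]
tcp_rot: [3.138, -0.132, -0.012]
force: [0.8, 0.6, 1.1]
opening: -0.001
grip_force: 0.0
```

```bash
python3 -c "from h import *;rep()"
```

```text
t 10.3667 gal [30.1 70.7] z 0.0195 yaw-A deg -0.05 tilt [-0.0078 -0.0003] Fgal [0.8 0.6] 1.1 q [ 0.16  0.65 -0.41  1.69  0.32  0.88 -2.04] op -0.0
```

{"method": "send_rows", "body": {
  "series": [-0.43,-0.52,0,0,0,0,-0.43,-0.52,0,0,0,0,-0.45,-0.48,0,0,0,0,-0.45,-0.48,0,0,0,0,-0.45,-0.48,0,0,0,0,-0.57,-0.35,0,0,0,0,-0.57,-0.35,0,0,0,0,-0.57,-0.35,0,0,0,0,-0.66,-0.25,0,0,0,0,-0.66,-0.25,0,0,0,0,-0.66,-0.24,0,0,0,0]
}}

```text
time: 11.28
ee_pos: [0.5973, 0.0925, 0.0203]
tcp_rot: [3.139, -0.132, -0.009]
force: [2.5, -2.1, -0.6]
opening: 0.003
grip_force: 1.0
```

```bash
python3 -c "from h import *;rep()"
```

```text
t 11.2833 gal [-28.1 114.4] z 0.0203 yaw-A deg -0.03 tilt [-0.0056  0.0001] Fgal [ 2.7 -1.9] -0.6 q [ 0.1   0.58 -0.43  1.81  0.32  0.82 -2.14] op 0.0
```

{"method": "send_rows", "body": {
  "series": [-0.62,-0.05,0,0,0,0,-0.62,-0.05,0,0,0,0,-0.62,-0.04,0,0,0,0,-0.62,0.07,0,0,0,0,-0.62,0.07,0,0,0,0,-0.62,0.07,0,0,0,0,-0.6,0.25,0,0,0,0,-0.6,0.25,0,0,0,0,-0.6,0.26,0,0,0,0]
}}

```text
time: 12.03
ee_pos: [0.548, 0.0904, 0.0226]
tcp_rot: [-3.134, 0.131, -0.012]
force: [12.3, 2.5, -3.0]
opening: 0.0
grip_force: 5.7
```

```bash
python3 -c "from h import *;rep()"
```

```text
t 12.0333 gal [-77.1 108.2] z 0.0226 yaw-A deg 0.0 tilt [0.0076 0.0048] Fgal [12.   3.5] -3.0 q [ 0.11  0.51 -0.44  1.94  0.31  0.75 -2.16] op 0.0
```

{"method": "send_rows", "body": {
  "series": [-0.45,0.3,0,0,0,0,-0.45,0.3,0,0,0,0,-0.45,0.3,0,0,0,0,-0.4,0.32,0,0,0,0,-0.4,0.32,0,0,0,0,0,0,0,0,0,0]
}}

```text
time: 12.53
ee_pos: [0.5271, 0.0795, 0.0238]
tcp_rot: [-3.13, 0.129, -0.018]
force: [12.0, 4.7, -1.8]
opening: -0.001
grip_force: 5.4
```

```bash
python3 -c "from h import *;rep()"
```

```text
t 12.5333 gal [-97.   95.6] z 0.0238 yaw-A deg 0.05 tilt [0.0119 0.0084] Fgal [11.6  5.7] -1.8 q [ 0.14  0.47 -0.45  2.    0.3   0.72 -2.14] op -0.0
```

{"method": "send_rows", "body": {
  "series": [-0.1,0.15,0.3,0,0,0,-0.15,0.25,0.2,0,0,0,-0.1,0.2,0,0,0,0,0,0,0,0,0,0]
}}

```text
time: 12.87
ee_pos: [0.5267, 0.0798, 0.0211]
tcp_rot: [-3.122, 0.124, -0.029]
force: [13.2, 12.5, 5.1]
opening: -0.003
grip_force: 9.4
```

```bash
python3 -c "from h import *;rep()"
```

```text
t 12.8667 gal [-97.4  95.9] z 0.0211 yaw-A deg 0.2 tilt [0.0195 0.016 ] Fgal [12.1 13.6] 5.1 q [ 0.15  0.47 -0.45  2.01  0.3   0.7  -2.14] op -0.0
```

Motion stopped with the force rising to 18 N at the geometry for about 147–150°, which is the locked stop. Withdraw.

{"method": "send_rows", "body": {
  "series": [0.6,-1.0,0,0,0,0,0.6,-1.0,0,0,0,0,0,0,-3.5,0,0,0,0,0,-3.5,0,0,0,0,0,-3.5,0,0,0,-3,-2.5,0,0,0,0,-3,-2.5,0,0,0,0,-3,-2.5,0,0,0,0,-3,-2.5,0,0,0,0,0,0,0,0,0,0,0,0,0,0,0,0]
}}

```text
time: 13.78
ee_pos: [0.4155, 0.1991, 0.1208]
tcp_rot: [3.137, -0.123, -0.013]
force: [-0.5, -0.8, -0.0]
opening: 0.001
grip_force: 0.0
```

Run:
```python
from h import *
rep()
c,f=cam('side');a=cv2.resize(c['image'][160:270,230:400],(500,324),interpolation=cv2.INTER_CUBIC)
c,f=cam('top');b=cv2.resize(c['image'][110:230,235:345],(297,324),interpolation=cv2.INTER_CUBIC)
cv2.imwrite('pics/end.png',np.hstack([a,b]))
```

```text
t 13.7833 gal [-218.1  205.6] z 0.1208 yaw-A deg 0.27 tilt [-0.0083 -0.0014] Fgal [-0.4 -0.9] -0.0 q [-0.01  0.23 -0.6   2.08  0.16  0.89 -2.34] op 0.0
```

View pics/end.png

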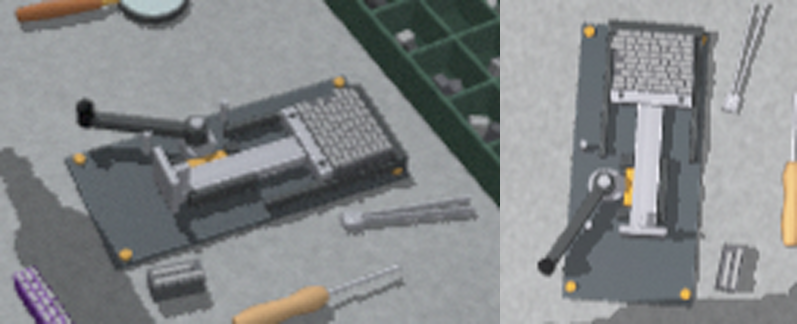

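Both views show the lever at its locked stop (knob at (85,110) and (546,266)), the type tight, and the bystanders in place.

```bash
python3 -c "
from station import bot;print(bot.hand_in())"
```

```text
the job is handed in; nothing more can be done
None
```

I handed the job in at about 14 s of the 67 s allowed: the lever was swung open, the slide pushed home with the type tight against the head rail, and the lever swung back to its locked stop; the final pictures agree, but the hand-in returned no verdict.

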